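Wind a cheese press down with a ratchet wrench

ROBOT

A 6-joint arm with a two-finger parallel gripper is mounted at the origin on a cart in front of the work surface, level with it; the furniture and walls round the work are solid. World frame = base frame: x ahead of the robot, y to its left, z up, the work surface at z = 0. Lengths are in m, angles in rad, forces in N, time in s.
With the tool pointing down it reaches from about 0.425 to 0.95 m from the base axis. Payload 3.5 kg.
Tool frame: the origin (TCP) lies between the finger pads; the fingertips stand 22 mm ahead of it and the grasp point (between the pads) lies 3 mm ahead of it (ctrl.nose_length is the z of the fingertips in the tool frame, in m); z points along the fingers, y is the line along which they close (so a half turn about z gives the same grasp; the last joint's range is limited). The gripper opens to 85 mm and grips with 20 to 120 N. Pads are 22 mm wide; open, the fingers measure 114 mm over their backs; the gripper's body (76 mm by 85 mm) begins 54 mm behind the grasp point. The pads swing forward as they close: fully open they stand 13 mm farther back than shut.
Start: joints at [0.977, 0.286, 1.577, -0, 1.279, -0.15], TCP at [0.29, 0.61, 0.253] pointing down, gripper open.
Joint ranges: [-2.77, 2.77], [-0.9, 2.22], [0.21, 2.48], [-1.53, 4.67], [0.24, 2.81], [-2.84, 2.84]. Speed limits (rad/s): [2.79, 2.79, 3.14, 3.14, 3.14, 3.14].

INTERFACE

Orientations are given as a unit quaternion [x, y, z, w].
In Python, from plant import ctrl gives the robot as it stands. The module is installed in compiled form; this text tells all that it offers.
- The arm moves only by the tool send_rows, never from a script. Its argument "rows" is text: rows parted by semicolons, each of 7 numbers parted by spaces: the turn, a rotation vector about the tool's x, y, z in degrees, then the shift along the tool's x, y, z in mm, then the opening, from -1 (shut) to 1 (fully open). A call has 1 to 8 rows; each row is the pose to reach, as a shift and turn from the pose commanded when the call began, along the tool's axes at that moment; what a row does not reach only later rows make up. A row lasts 1/8 s, in which the tool goes at most 62.5 mm and 10.7 degrees, less where a joint would pass 70% of its speed; a pose out of reach is approached as far as the arm can. A call with a gripper value outside its range is refused whole. The fingers move at their own pace and stop on an object; "grip_force" is the grip in N (left out, the last holds). Time passes only in rows, so rows that repeat a pose let the fingers close. It gives the time, the measured TCP pose, the force, the opening and the grip force at its end, in the units of the state.
- ctrl.get_state(): the state, without advancing time (a new reading comes with each control period).
- ctrl.read_camera(name): name is "scene" or "top" or "wrist"; returns a dict with "color" (384x512x3 uint8, red, green, blue), "fx", "fy", "cx", "cy" (pixels), "extrinsics" (4x4, takes a point from world to camera coordinates). Camera axes: x right, y down, z forward; pixel columns grow to the right and rows downward; lengths in m; the calibration is good to about 2 mm. A picture is of the moment at which its call begins. There is no depth.
- ctrl.sign_off(): hands the job in; it is judged then, once.
Trained networks look in a picture, given as the dict that the camera call returned (one of the last four; its "shot" number tells which), for a name from the list of things; names that differ only in an ending like _2 or _b are one class to them, and where a whole thing is asked for, a point or a joint stands for the part that bears it (a point fixed in the world has none). Each returns a list of dicts, best first, with "p" (0 to 1); they miss things now and then, are a little off and sometimes report something else, mostly with a low value. They report only what shows in the picture. A call takes as long as a camera call. They do not tell look-alikes from the thing itself.
- ctrl.look_for(picture, target): "position" ([x, y, z] in m, in the coordinates of the camera as it stood for that picture, good to about 4 mm: the middle of the surface that is visible of it).
The state is a dict: "time": time; "qpos": joint angles; "dq": joint speeds; "joint_efforts": joint torques, N m; "eef_pos": TCP position; "tcp_rot": TCP orientation; "contact_force": force on the tool from outside, world axes, zero at the start; "wrist_torque": the same for the moment, N m; "opening": opening from 0.0 (shut) to 1.0 (fully open); "finger_force": force on a finger pad.
Only numpy, scipy, OpenCV 4.12 (cv2) and the standard library are available. Lean on these libraries where they do the work, as an engineer would, in place of code of your own. Each camera call takes 0.05 s, during which the arm holds its last target. There are 200 camera calls.

TASK

Set the ratchet wrench's socket squarely down over the brass nut on top of the cheese press and work the handle back and forth, letting it click freely on each return, until the white pressing plate's collar is fully down on the mould's rim. Turn the nut with the wrench only, not with the fingers; then let go and leave the wrench seated level on the nut, ready for the next turn, with the other things on the worktop undisturbed.

Things in the scene. Friction and masses are not known exactly. Their poses are not given: they have to be found in the camera images.
- wrench: Ratchet wrench, 183 mm long, 0.38 kg, lying socket down: round steel head (66 mm, top 35 mm up), red grip. Origin: centre of the socket's underside; z up, x from head along the handle. Grip 20 mm wide, 24 high, 60 to 150 mm along x, centre 28 mm up; balance point 20 mm along x. Clockwise from above it drives the socket; counter-clockwise it clicks freely, 15 degrees a tooth. Not reversible.
- wrench_socket (a point): Centre of the socket's mouth, at the wrench's origin, but turning with the socket in the head. Hexagon socket 36.4 mm across flats, 20 mm deep, 55 mm outside; the x axis points at a corner of the hexagon (corners every 60 degrees), z up.
- wrench_ratchet (a joint): Angle of the socket in the wrench's head, rad: grows when the handle is swung counter-clockwise and the socket slips; the pawl stops it turning the other way. Starts between 0 and 0.26.
- press: Countertop cheese press, fixed to the worktop: steel tray 200 x 230 mm (spout at -x), aluminium mould 113 mm across with its rim 95 mm up, white pressing plate over it, two columns at y = +-86 mm (caps to 184 mm) with a red crosshead (48 x 215 mm, top 174 mm up); on it, on the axis, a brass nut. Origin: centre of the tray's underside, under the screw's axis; z up.
- nut_seat (a point): On the axis, on top of the nut's round flange (58 mm across), 194 mm above the worktop; turns with the nut. The brass hexagon, 34 mm across flats, rises 17 mm from here (top 4 mm bevelled); x points at one of its corners, z up. A seated wrench rests on the flange, its origin at this point. The nut keeps its height, takes about 0.5 N m to turn either way and stays where left.
- press_nut (a joint): Angle of the nut, rad: grows as it turns clockwise seen from above, 20 mm of plate travel a turn; stops hard at 3.77, plate fully down. Starts between 0 and 1.
- press_ram (a joint): How far the white pressing plate has come down, m: 0 fully up (collar 12 mm above the mould's rim), 0.012 with the collar on the rim. Its blue piston shows in the gap until then. Driven by the nut only.
- small_bowl: Bystander: white bowl, 114 mm across, 56 mm tall. Origin: centre of its underside.
- salt_shaker: Bystander: glass salt shaker with grey top, 44 mm across, 90 mm tall. Origin: centre of its underside.
- honey_jar: Bystander: glass honey jar with pale lid, 71 mm across, 110 mm tall. Origin: centre of its underside.
- mug_a: Bystander: dark green mug, 86 mm across, 125 mm with its handle, 96 mm tall. Origin: centre of its underside.
- lemon: Bystander: yellow lemon, 78 x 55 x 56 mm. Origin: centre of its underside.
- tumbler: Bystander: clear glass tumbler, 81 mm across, 91 mm tall. Origin: centre of its underside.
Not all that is in view belongs to the job. There is more than one size of the wrench; the job needs the middle-sized.

How it is judged:
By the outcome, as a careful person would: the job done as asked, in the order asked, and still so for the second after the job is handed in, with the robot touching nothing.
It also fails if it takes over 72 s, if anything falls off the work surface, if the arm or the gripper's body presses on something with over 40 N, if the wrist force passes 120 N, or if a joint passes its speed limit or range.

## Working session

There is one attempt and no reset: what is moved stays moved. The work goes in short steps, Python scripts to look and compute and a tool call to move; the robot and the scene stay as the last step left them, time stands still between calls to the robot, and variables do not carry over. Pictures are saved under pics/ and viewed, at most 10 in all, crops included, and the job is handed in when it is done.

Besides the shell and the picture viewer there is one more tool, called after "Emit:" in YAML: its name, and indented under it one key for each argument. send_rows: Moves the arm, as the interface text tells. Its arguments: {"type":"object","properties":{"rows":{"type":"string"},"grip_force":{"type":"number"}},"required":["rows"]}

```bash
mkdir -p pics
cat > h.py <<'E'
import numpy as np, cv2
from scipy.spatial.transform import Rotation as R
from plant import ctrl
def shot(cam,name=None):
    p=ctrl.read_camera(cam)
    if name: cv2.imwrite(f'pics/{name}.png',p['color'][:,:,::-1])
    return p
def w(p,c):
    E=np.array(p['extrinsics']); return E[:3,:3].T@(np.array(c)-E[:3,3])
def px(p,X):
    E=np.array(p['extrinsics']); c=E[:3,:3]@np.array(X)+E[:3,3]
    return np.array([p['fx']*c[0]/c[2]+p['cx'],p['fy']*c[1]/c[2]+p['cy']])
def ray(p,u,v,z):
    E=np.array(p['extrinsics']); o=-E[:3,:3].T@E[:3,3]
    d=E[:3,:3].T@np.array([(u-p['cx'])/p['fx'],(v-p['cy'])/p['fy'],1]); return o+d*(z-o[2])/d[2]
def find(p,t,n=4):
    for r in ctrl.look_for(p,t)[:n]:
        X=w(p,r['position']); print(t,round(r['p'],2),X.round(4),px(p,X).round(0))
E
python3 - <<'E'
from h import *
s=ctrl.get_state();print(s['eef_pos'],s['tcp_rot'],s['time'],ctrl.nose_length)
for c in ['scene','top']:
    p=shot(c,c+'0');print(c,p['fx'],p['cx'],np.array(p['extrinsics']).round(3).tolist())
    for t in ['wrench','wrench_socket','press','nut_seat','small_bowl','salt_shaker','honey_jar','mug_a','lemon','tumbler']: find(p,t)
a=cv2.imread('pics/scene0.png');b=cv2.imread('pics/top0.png')
E
```

```text
[0.28944098 0.60908956 0.25187996] [ 2.20078170e-01  9.75481428e-01 -1.17117525e-03 -4.58639510e-04] 0.0 0.022
scene 474.83156049267257 260.173750475884 [[0.433, -0.901, -0.007, -0.156], [-0.736, -0.349, -0.58, 0.444], [0.52, 0.256, -0.815, 1.215], [0.0, 0.0, 0.0, 1.0]]
wrench 0.82 [0.3411 0.1607 0.0305] [208. 230.]
wrench 0.75 [0.514  0.2849 0.039 ] [201. 173.]
wrench 0.55 [0.242  0.3681 0.0521] [129. 227.]
wrench_socket 0.65 [0.2114 0.3343 0.0137] [136. 246.]
press 0.63 [0.5587 0.0081 0.0312] [285. 194.]
nut_seat 0.7 [ 0.7253 -0.1203  0.084 ] [345. 159.]
nut_seat 0.62 [0.5725 0.0114 0.1985] [288. 156.]
small_bowl 0.97 [0.7344 0.2418 0.0302] [244. 132.]
salt_shaker 0.55 [ 0.6786 -0.1918  0.0558] [360. 183.]
honey_jar 0.69 [ 0.7231 -0.1225  0.084 ] [345. 160.]
mug_a 0.67 [ 0.5751 -0.2404  0.0554] [365. 215.]
mug_a 0.57 [ 0.4621 -0.2141  0.0466] [343. 243.]
lemon 0.62 [ 0.4629 -0.214   0.0439] [343. 243.]
lemon 0.21 [ 0.6782 -0.1916  0.0558] [360. 183.]
tumbler 0.63 [ 0.4626 -0.2116  0.045 ] [342. 243.]
top 370.97286388612497 254.7958295454841 [[-0.025, -1.0, 0.008, 0.083], [-0.991, 0.023, -0.133, 0.51], [0.133, -0.011, -0.991, 1.161], [0.0, 0.0, 0.0, 1.0]]
wrench 0.93 [0.2561 0.3926 0.0509] [152. 274.]
wrench 0.86 [0.3465 0.1679 0.0289] [225. 242.]
wrench 0.79 [0.5115 0.2858 0.0354] [188. 191.]
press 0.89 [0.5618 0.0191 0.0282] [270. 174.]
press 0.58 [0.5126 0.2874 0.0363] [187. 191.]
nut_seat 0.73 [0.5729 0.0215 0.189 ] [272. 160.]
small_bowl 0.85 [0.7293 0.2451 0.0225] [201. 126.]
salt_shaker 0.48 [ 0.6816 -0.1746  0.0711] [330. 133.]
honey_jar 0.69 [ 0.7404 -0.1109  0.112 ] [312. 112.]
mug_a 0.71 [ 0.5668 -0.2427  0.039 ] [351. 170.]
lemon 0.55 [ 0.4693 -0.2038  0.0474] [341. 200.]
tumbler 0.64 [0.7785 0.1161 0.0415] [239. 109.]
```

View pics/scene0.png

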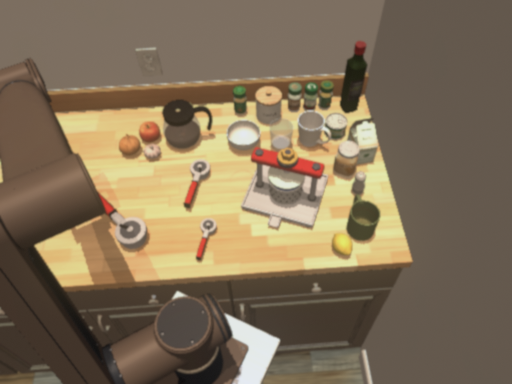

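View pics/top0.png

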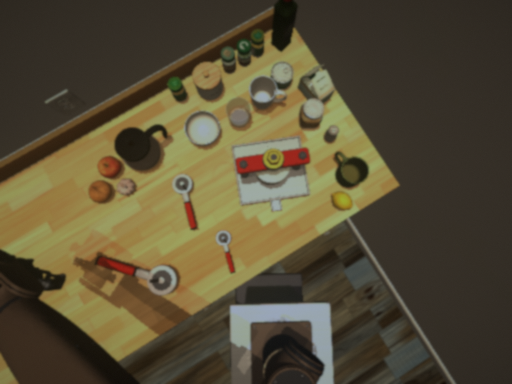

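The scene shows three wrenches. The middle-sized one has its head at (183,184) and its handle end at (193,228) in the top view, about 182 mm long. The press nut is at (272,160), with the spout towards the robot.

```bash
cat >> h.py <<'E'
def goto(pos,yaw_deg):
    """rel turn/shift (tool axes) for tool down at pos with tool x heading yaw_deg"""
    s=ctrl.get_state(); R0=R.from_quat(s['tcp_rot']); y=np.radians(yaw_deg)
    X=np.array([np.cos(y),np.sin(y),0]);Z=np.array([0,0,-1.]);Y=np.cross(Z,X)
    R1=R.from_matrix(np.c_[X,Y,Z])
    print('row', (R0.inv()*R1).as_rotvec(degrees=True).round(2),(R0.inv().apply(np.array(pos)-s['eef_pos'])*1000).round(1))
def st():
    s=ctrl.get_state(); x=R.from_quat(s['tcp_rot']).as_matrix()
    print('t',round(s['time'],2),'pos',s['eef_pos'].round(4) if hasattr(s['eef_pos'],'round') else s['eef_pos'],'yaw',np.degrees(np.arctan2(x[1,0],x[0,0])).round(2),'z',x[:,2].round(3),'F',np.round(s['contact_force'],1),'M',np.round(s['wrist_torque'],2),'op',round(s['opening'],3),'q',np.round(s['qpos'],2))
E
python3 - <<'E'
from h import *
p=shot('top');
for n,(u,v,z) in dict(head=(183,184,.035),end=(193,228,.035),nut=(273,158,.21),spout=(277,206,.01)).items(): print(n,ray(p,u,v,z).round(3))
h=ray(p,183,184,.035);e=ray(p,193,228,.035);d=e-h;y=np.degrees(np.arctan2(d[1],d[0]));print(y%360)
st(); goto(h+d/np.linalg.norm(d)*.06+[0,0,.24-.035],y%360)
E
```

```text
head [0.535 0.301 0.035]
end [0.393 0.269 0.035]
nut [0.575 0.02  0.21 ]
spout [ 0.459 -0.001  0.01 ]
192.6324907774515
t 1.15 pos [0.2898 0.6096 0.2533] yaw 154.57 z [-0.  0. -1.] F [-0.4  0.1 -0.3] M [-0.04  0.03 -0.03] op 0.997 q [ 0.98  0.29  1.58  0.    1.28 -0.15]
row [ -0.    -0.   -38.06] [-306.8 -210.4   13.3]
```

Emit:
send_rows:
  rows: "0 0 -38 -307 -210 0 1;0 0 -38 -307 -210 0 1;0 0 -38 -307 -210 0 1;0 0 -38 -307 -210 0 1;0 0 -38 -307 -210 0 1;0 0 -38 -307 -210 0 1;0 0 -38 -307 -210 0 1;0 0 -38 -307 -210 0 1"

```text
time: 2.15
eef_pos: [0.4769, 0.2881, 0.2534]
tcp_rot: [-0.109, 0.994, 0.0, -0.0]
contact_force: [-0.3, -0.5, -1.0]
opening: 1.001
finger_force: 0.0
```

Run:
```python
from h import *
st();p=shot('wrist','w1');print(p['fx'],np.array(p['extrinsics']).round(3).tolist())
for t in ['wrench','wrench_socket']: find(p,t)
```

```text
t 2.15 pos [0.4769 0.2881 0.2534] yaw -167.49 z [-0.     0.001 -1.   ] F [-0.3 -0.5 -1. ] M [0.02 0.02 0.01] op 1.001 q [ 0.36  0.03  1.87  0.    1.25 -1.43]
342.70015603480863 [[-0.217, 0.976, -0.0, -0.178], [0.936, 0.209, 0.283, -0.544], [0.276, 0.061, -0.959, 0.23], [0.0, 0.0, 0.0, 1.0]]
wrench 0.83 [0.5131 0.2887 0.0399] [252. 197.]
wrench 0.68 [0.3642 0.1788 0.025 ] [170.  18.]
wrench 0.47 [0.2895 0.47   0.0338] [504.   4.]
```

View pics/w1.png

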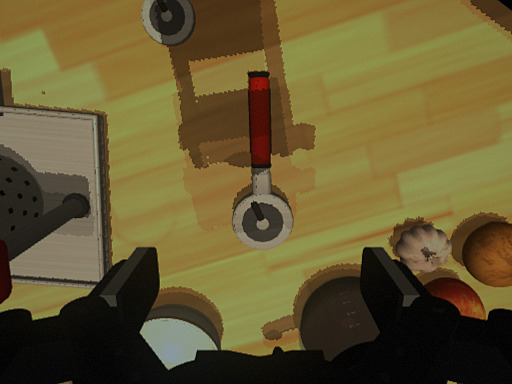

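The wrist view shows the middle wrench: head centre near (262,222), red grip from (259,74) to (261,167), and nothing close to the grip.

```bash
cat >> h.py <<'E'
def redline(p,z,box=None):
    hsv=cv2.cvtColor(p['color'],cv2.COLOR_RGB2HSV); m=((hsv[...,0]<8)|(hsv[...,0]>172))&(hsv[...,1]>150)&(hsv[...,2]>60)
    if box: k=np.zeros_like(m);k[box[1]:box[3],box[0]:box[2]]=1;m=m&k
    n,l,s,c=cv2.connectedComponentsWithStats(m.astype(np.uint8)); i=1+np.argmax(s[1:,4])
    v,u=np.nonzero(l==i); P=np.array([ray(p,a,b,z)[:2] for a,b in zip(u,v)])
    c=P.mean(0); d=np.linalg.svd(P-c,full_matrices=False)[2][0]; t=(P-c)@d
    return c,d,t.min(),t.max(),(u.mean(),v.mean())
def tri(obs):
    A=[];b=[]
    for p,(u,v) in obs:
        o=ray(p,u,v,0);q=ray(p,u,v,.3);d=(q-o)/np.linalg.norm(q-o);M=np.eye(3)-np.outer(d,d);A.append(M);b.append(M@o)
    return np.linalg.solve(sum(A),sum(b))
E
python3 - <<'E'
from h import *
p=shot('wrist');q=shot('top')
a=redline(p,.038,(230,60,290,180));b=redline(q,.038,(175,175,205,240));print(a,b)
print('ang',np.degrees(np.arctan2(a[1][1],a[1][0])),np.degrees(np.arctan2(b[1][1],b[1][0])))
print('tri grip',tri([(p,a[4]),(q,b[4])]),'head',ray(p,262.5,222,.035))
E
```

```text
(array([0.4354006 , 0.27899517]), array([0.97009326, 0.24273248]), np.float64(-0.03972711614703142), np.float64(0.043050286459332114), (np.float64(258.02328589909445), np.float64(119.78978007761967))) (array([0.40060295, 0.2692313 ]), array([-0.7461586 ,  0.66576824]), np.float64(-0.010984966554244191), np.float64(0.009301689223536429), (np.float64(192.84615384615384), np.float64(225.65384615384616)))
ang 14.047869920976826 138.2587106524041
tri grip [0.41731101 0.27357868 0.04479398] head [0.53815385 0.30694396 0.035     ]
```

Run:
```python
from h import *
st();goto([.4597,.2851,.13],194.2)
```

```text
t 2.4 pos [0.4762 0.2894 0.2533] yaw -167.29 z [-0.  0. -1.] F [-0.5  0.8  0.4] M [-0.01 -0.02  0.01] op 0.998 q [ 0.36  0.03  1.87  0.    1.25 -1.43]
row [ 0.   -0.01 -1.49] [ 17.   -0.6 123.3]
```

Emit:
send_rows:
  rows: "0 0 -1.5 17 -0.6 60 1;0 0 -1.5 17 -0.6 123 1;0 0 -1.5 17 -0.6 123 1;0 0 -1.5 17 -0.6 123 1"

```text
time: 2.9
eef_pos: [0.4616, 0.2849, 0.1325]
tcp_rot: [-0.123, 0.992, 0.0, 0.001]
contact_force: [0.2, 0.2, 0.6]
opening: 0.999
finger_force: 0.0
```

Run:
```python
from h import *
st();p=shot('wrist','w2')
for z in (.03,.038,.045):
    a=redline(p,z,(180,0,340,300));print(z,a,np.degrees(np.arctan2(a[1][1],a[1][0])))
goto([.4597,.2851,.031],194.2)
```

```text
t 2.9 pos [0.4616 0.2849 0.1325] yaw -165.87 z [ 0.003  0.001 -1.   ] F [0.2 0.2 0.6] M [ 0.    0.01 -0.02] op 0.999 q [ 0.37  0.13  2.   -0.    1.01 -1.45]
0.03 (array([0.43622602, 0.27930153]), array([0.97062091, 0.24061388]), np.float64(-0.039941856860672025), np.float64(0.04519549483413048), (np.float64(260.353281295172), np.float64(158.3463428736629))) 13.922774946261656
0.038 (array([0.43464878, 0.27888071]), array([0.97062091, 0.24061388]), np.float64(-0.03850938516583596), np.float64(0.04357460706945151), (np.float64(260.353281295172), np.float64(158.3463428736629))) 13.92277494626166
0.045 (array([0.4332687 , 0.27851249]), array([0.97062091, 0.24061388]), np.float64(-0.037255972432853626), np.float64(0.042156330275358186), (np.float64(260.353281295172), np.float64(158.3463428736629))) 13.92277494626166
row [ 0.04  0.32 -0.09] [  3.2   0.7 102.6]
```

View pics/w2.png

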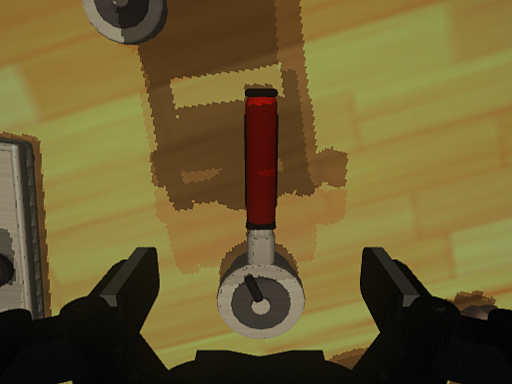

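The wrench is confirmed with its grip centred at column 260 and running straight up the picture, so I descend and grasp.

Emit:
send_rows:
  rows: "0 0.3 0 3 0.7 50 1;0 0.3 0 3 0.7 102 1;0 0.3 0 3 0.7 102 1;0 0.3 0 3 0.7 102 -1;0 0.3 0 3 0.7 102 -1;0 0.3 0 3 0.7 102 -1;0 0.3 0 3 0.7 102 -1;0 0.3 0 3 0.7 102 -1"
  grip_force: 110

```text
time: 3.95
eef_pos: [0.4581, 0.2843, 0.0298]
tcp_rot: [-0.123, 0.992, -0.0, -0.002]
contact_force: [-2.0, -0.2, 6.6]
opening: 0.215
finger_force: 107.1
```

Run:
```python
from h import *
st()
```

```text
t 3.95 pos [0.4581 0.2843 0.0298] yaw -165.92 z [-0.003 -0.    -1.   ] F [-2.  -0.2  6.6] M [ 0.07  0.05 -0.01] op 0.215 q [ 0.37  0.29  2.03  0.    0.82 -1.45]
```

Emit:
send_rows:
  rows: "0 0 0 0 0 -20 -1;0 0 0 0 0 -80 -1;0 0 0 0 0 -140 -1;0 0 0 0 0 -200 -1;0 0 0 0 0 -260 -1;0 0 0 0 0 -260 -1;0 0 0 0 0 -260 -1"

```text
time: 4.82
eef_pos: [0.4573, 0.2836, 0.2858]
tcp_rot: [-0.122, 0.992, -0.001, -0.005]
contact_force: [-0.0, -0.0, -4.9]
opening: 0.214
finger_force: 108.5
```

Run:
```python
from h import *
st();p=shot('wrist','w3');q=shot('top','t3');s=shot('scene','s3')
for x in (p,q,s): find(x,'nut_seat');find(x,'press')
im=[cv2.resize(p['color'],None,fx=.78,fy=.78),cv2.resize(q['color'][100:240,180:360],None,fx=2.2,fy=2.2),cv2.resize(s['color'][110:240,220:380],None,fx=2.45,fy=2.45)]
c=np.zeros((600,800,3),np.uint8);y=x=0
c[:299,:399]=im[0][:299,:399];c[:308,400:796]=im[1][:308,:396];c[300:600,0:392]=im[2][:300,:392]
cv2.imwrite('pics/c3.png',c[:,:,::-1])
```

```text
t 4.83 pos [0.4573 0.2836 0.2858] yaw -165.93 z [-0.01  -0.003 -1.   ] F [-0.  -0.  -4.9] M [-0.05  0.29 -0.02] op 0.214 q [ 0.37 -0.04  1.87  0.    1.32 -1.45]
press 0.58 [0.5491 0.0849 0.0213] [ 76. 191.]
nut_seat 0.68 [0.5739 0.0185 0.1927] [273. 160.]
press 0.89 [0.5597 0.0177 0.0271] [271. 175.]
nut_seat 0.69 [0.5726 0.011  0.1981] [288. 156.]
press 0.61 [0.5547 0.0048 0.0316] [286. 195.]
press 0.54 [0.4405 0.2723 0.2915] [181. 136.]
```

View pics/c3.png

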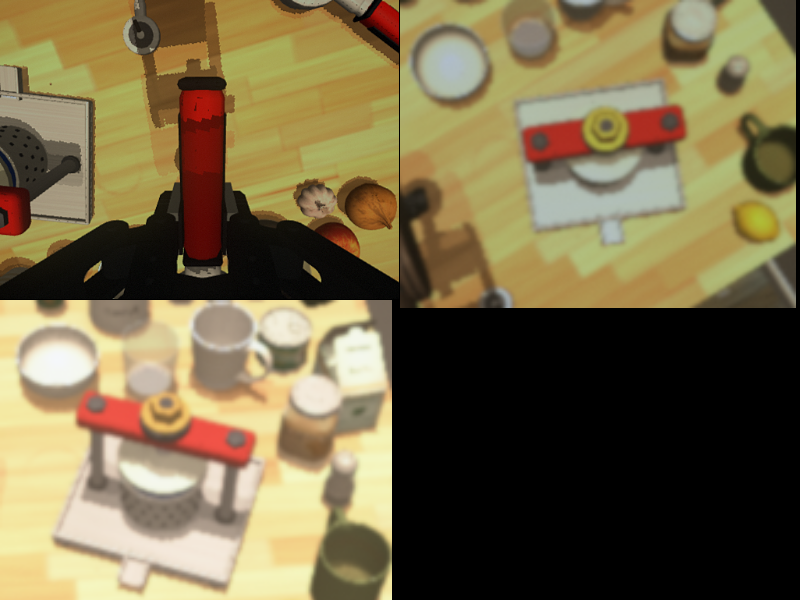

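Lifted fine: the grip is held in the fingers, and the nut sits at (273,160) in the top view and (288,156) in the scene view. Next I check for grasp droop and plan a close view of the nut.

```bash
cat >> h.py <<'E'
def tool(yaw):
    y=np.radians(yaw);X=np.array([np.cos(y),np.sin(y),0]);Z=np.array([0,0,-1.]);return np.c_[X,np.cross(Z,X),Z]
E
python3 - <<'E'
from h import *
p=shot('wrist');s=ctrl.get_state()
E=np.array(p['extrinsics']);T=np.eye(4);T[:3,:3]=R.from_quat(s['tcp_rot']).as_matrix();T[:3,3]=s['eef_pos']
C=E@T; np.save('cam.npy',C)   # tool->camera
print('cam in tool mm',(-C[:3,:3].T@C[:3,3]*1000).round(1))
def pj(c): return (p['fx']*c[0]/c[2]+p['cx'],p['fy']*c[1]/c[2]+p['cy'])
# expected far end top of grip, level in tool frame
for xe in (65,69,73):
  for ze in (-9,-12): print(xe,ze,np.round(pj((C@[xe/1e3,0,ze/1e3,1])[:3]),1))
hsv=cv2.cvtColor(p['color'],cv2.COLOR_RGB2HSV)
r=p['color'][:,255:265].mean(1); print([(i,r[i].astype(int).tolist()) for i in range(92,130,3)])
print(redline(p,s['eef_pos'][2]+.009,(200,0,320,340)))
N=np.array([.574,.019,.211])
for x,y in ((.635,-.035),(.515,-.035),(.635,-.05)):
    T2=np.eye(4);T2[:3,:3]=tool(100);T2[:3,3]=[x,y,.31]
    print(x,y,np.round(pj((C@np.linalg.inv(T2)@np.r_[N,1])[:3]),0))
goto([.635,-.035,.31],100)
E
```

```text
cam in tool mm [  71.2    0.2 -120.5]
65 -9 [258.9 109.2]
65 -12 [258.9 109.8]
69 -9 [258.9  96.2]
69 -12 [258.9  96.4]
73 -9 [258.9  82.8]
73 -12 [258.9  82.6]
[(92, [112, 80, 39]), (95, [114, 81, 40]), (98, [65, 45, 22]), (101, [27, 19, 11]), (104, [30, 21, 14]), (107, [31, 23, 16]), (110, [30, 21, 14]), (113, [25, 19, 12]), (116, [160, 19, 8]), (119, [158, 21, 9]), (122, [164, 21, 10]), (125, [170, 21, 10]), (128, [172, 21, 11])]
(array([0.43246067, 0.27757863]), array([0.96906223, 0.24681651]), np.float64(-0.036176847222800575), np.float64(0.045846133118681416), (np.float64(258.99211009174314), np.float64(217.55743119266054)))
0.635 -0.035 [178. 101.]
0.515 -0.035 [365. 135.]
0.635 -0.05 [180.  76.]
row [-0.28 -0.25 94.07] [ -93.4 -352.4  -22.6]
```

Run:
```python
from h import *
goto([.645,-.005,.31],100)
```

```text
row [-0.28 -0.25 94.07] [-110.4 -325.7  -22.7]
```

Emit:
send_rows:
  rows: "0 0 10 -15 -40 -22 -1;-0.3 -0.2 94 -110 -326 -22 -1;-0.3 -0.2 94 -110 -326 -22 -1;-0.3 -0.2 94 -110 -326 -22 -1;-0.3 -0.2 94 -110 -326 -22 -1;-0.3 -0.2 94 -110 -326 -22 -1;-0.3 -0.2 94 -110 -326 -22 -1;-0.3 -0.2 94 -110 -326 -22 -1"

```text
time: 6.32
eef_pos: [0.6453, -0.0063, 0.3092]
tcp_rot: [0.585, 0.811, 0.001, -0.001]
contact_force: [0.2, -0.0, -4.5]
opening: 0.214
finger_force: 108.7
```

Run:
```python
from h import *
st();goto([.645,-.005,.31],100)
p=shot('wrist','w4');s=shot('scene');t=shot('top');find(p,'nut_seat');find(s,'nut_seat');find(t,'nut_seat')
c=np.zeros((384,800,3),np.uint8);c[:,:500]=p['color'][:,:500];c[:300,500:800]=cv2.resize(s['color'][60:210,220:370],None,fx=2,fy=2)
cv2.imwrite('pics/c4.png',c[:,:,::-1])
```

```text
t 6.33 pos [ 0.6453 -0.0063  0.3092] yaw 108.41 z [-0.001  0.002 -1.   ] F [ 0.2 -0.  -4.5] M [0.29 0.04 0.01] op 0.214 q [-0.17  0.19  1.59  0.    1.36 -0.49]
row [-0.01 -0.12  8.41] [ 1.3  0.2 -0.8]
nut_seat 0.65 [0.5812 0.0227 0.1929] [183. 126.]
nut_seat 0.74 [0.5739 0.0099 0.2005] [289. 156.]
```

View pics/c4.png

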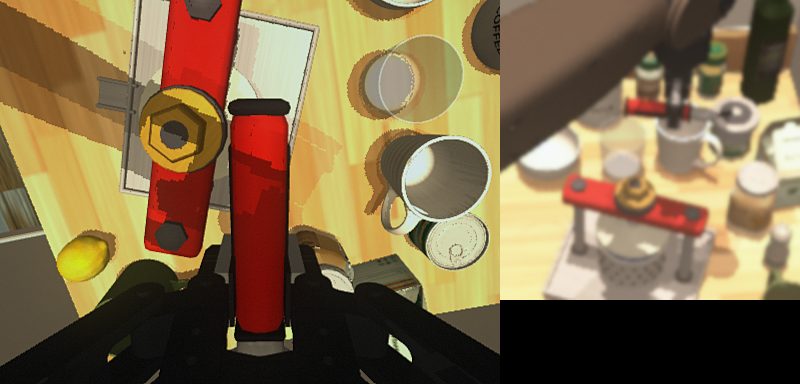

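The wrist view shows the nut clearly: flange centred near (182,130), hexagon top near (175,133). I rectify it to the plane of the hexagon to read the corner angle and centre.

Run:
```python
from h import *
p=shot('wrist')
def rect(z,c,half=.04,S=8000):
    n=int(2*half*S); q=np.float32([[0,0],[n,0],[n,n],[0,n]])
    W=[[c[0]-half,c[1]+half],[c[0]+half,c[1]+half],[c[0]+half,c[1]-half],[c[0]-half,c[1]-half]]
    s=np.float32([px(p,[a,b,z]) for a,b in W]); return cv2.warpPerspective(p['color'],cv2.getPerspectiveTransform(s,q),(n//2*2,n//2*2))
c=[.575,.018]
a=rect(.194,c);b=rect(.209,c)
o=np.zeros((600,800,3),np.uint8)
a=cv2.resize(a,(400,400));b=cv2.resize(b,(400,400))   # 5 px per mm, x right, y up
for im in (a,b):
    for k in range(0,400,50): im[k,::4]=255;im[::4,k]=255
o[:400,:400]=a;o[:400,400:]=b
cv2.imwrite('pics/r5.png',o[:400,:,::-1])
# flange fit
hsv=cv2.cvtColor(p['color'],cv2.COLOR_RGB2HSV);m=((hsv[...,0]>15)&(hsv[...,0]<35)&(hsv[...,1]>140)).astype(np.uint8)
k=np.zeros_like(m);k[85:180,130:228]=1;m=cv2.morphologyEx(m*k,cv2.MORPH_OPEN,np.ones((3,3)))
n,l,s,_=cv2.connectedComponentsWithStats(m);i=1+np.argmax(s[1:,4]);print(s[i])
cn=max(cv2.findContours((l==i).astype(np.uint8),cv2.RETR_EXTERNAL,cv2.CHAIN_APPROX_NONE)[0],key=len)[:,0]
cn=cv2.convexHull(cn)[:,0]
P=np.array([ray(p,u,v,.194)[:2] for u,v in cn])
A=np.c_[2*P,np.ones(len(P))];x=np.linalg.lstsq(A,(P**2).sum(1),rcond=None)[0];print('centre',x[:2],'r',np.sqrt(x[2]+x[0]**2+x[1]**2))
```

```text
[ 140   89   84   84 4899]
centre [0.58085955 0.01895588] r 0.028619413322209606
```

View pics/r5.png

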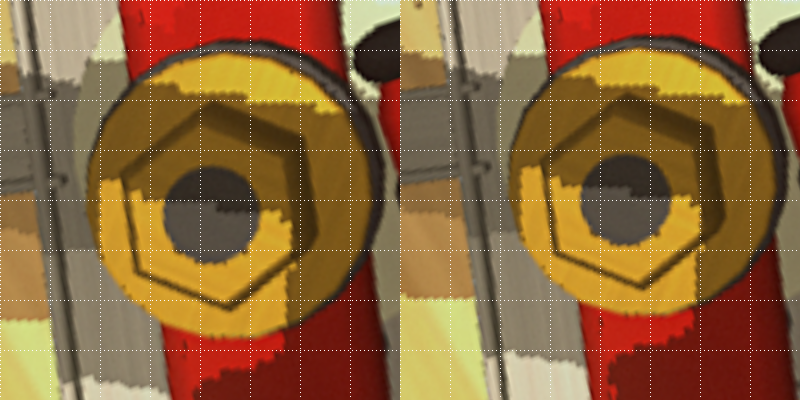

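Run:
```python
from h import *
goto([.5505,.0945,.29],112);goto([.5505,.0945,.258],112)
```

```text
row [ 0.01 -0.07 -3.01] [124.8 -56.8  20. ]
row [ 0.01 -0.07 -3.01] [124.7 -56.8  52. ]
```

Emit:
send_rows:
  rows: "0 0 -3 62 -28 10 -1;0 0 -3 125 -57 20 -1;0 0 -3 125 -57 20 -1;0 0 -3 125 -57 52 -1;0 0 -3 125 -57 52 -1;0 0 -3 125 -57 52 -1"

```text
time: 7.42
eef_pos: [0.5512, 0.0942, 0.259]
tcp_rot: [0.56, 0.828, 0.001, 0.0]
contact_force: [0.2, -0.6, -3.4]
opening: 0.219
finger_force: 108.4
```

Run:
```python
from h import *
st();s=shot('scene');t=shot('top')
find(s,'wrench');find(t,'wrench')
for p in (s,t):
    for X in ([.581,.019,.268],[.581,.019,.233],[.581,.019,.194]): print(px(p,X).round(1))
c=np.zeros((400,800,3),np.uint8);c[:,:400]=cv2.resize(s['color'][100:200,240:340],None,fx=4,fy=4,interpolation=cv2.INTER_CUBIC);c[:,400:]=cv2.resize(t['color'][100:200,220:320],None,fx=4,fy=4,interpolation=cv2.INTER_CUBIC)
cv2.imwrite('pics/c6.png',c[:,:,::-1])
```

```text
t 7.42 pos [0.5512 0.0942 0.259 ] yaw 111.87 z [ 0.001  0.001 -1.   ] F [ 0.2 -0.6 -3.4] M [ 0.25  0.08 -0.02] op 0.219 q [-0.01  0.03  1.86  0.    1.26 -0.39]
wrench 0.92 [0.5603 0.0278 0.2626] [282. 143.]
wrench 0.87 [0.3407 0.1602 0.0288] [209. 231.]
wrench 0.73 [0.5586 0.0056 0.2354] [289. 152.]
wrench 0.53 [0.7352 0.2509 0.0342] [242. 131.]
wrench 0.7 [0.5718 0.0043 0.2631] [280. 155.]
wrench 0.56 [0.255  0.3888 0.0506] [153. 274.]
[288.  137.1]
[287.5 145.5]
[287.  154.4]
[274.5 151. ]
[273.7 154.1]
[272.9 157.2]
```

View pics/c6.png

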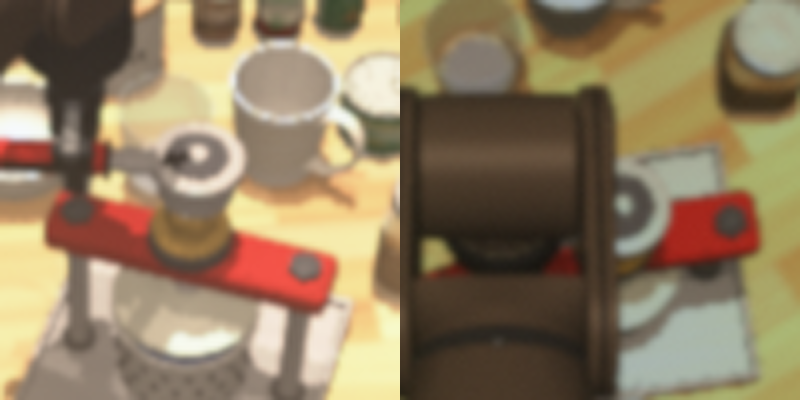

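The scene view shows the head over the nut, with the bolt at about (290,138) against a predicted (288,138). The top view has the bolt at (276.4,151), and both suggest the head is a few mm off. I measure this offset against the nut in the same cameras.

Run:
```python
from h import *
S=shot('scene','s6');T=shot('top','t6')
def nut(f,p,box):
    im=cv2.imread(f'pics/{f}.png')[:,:,::-1];x0,y0,x1,y1=box;c=im[y0:y1,x0:x1]
    k=8;c=cv2.resize(c,None,fx=k,fy=k,interpolation=cv2.INTER_CUBIC);h=cv2.cvtColor(c,cv2.COLOR_RGB2HSV)
    m=((h[...,0]>14)&(h[...,0]<36)&(h[...,1]>110)).astype(np.uint8)
    n,l,s,_=cv2.connectedComponentsWithStats(m);i=1+np.argmax(s[1:,4])
    cn=max(cv2.findContours((l==i).astype(np.uint8),0,1)[0],key=len);(e,ax,_)=cv2.fitEllipse(cv2.convexHull(cn))
    print(f,'brass bbox',s[i,:4]/k+[x0,y0,0,0],'ellipse',np.array(e)/k+[x0,y0]-.44,np.array(ax)/k)
nut('scene0',S,(270,140,305,172));nut('t3',T,(258,143,290,176));nut('s3',S,(270,140,305,172))
# bolt / head ring
for f,(x0,y0,x1,y1) in (('s6',(278,126,304,152)),('t6',(270,136,292,170))):
    g=cv2.cvtColor(cv2.imread(f'pics/{f}.png'),cv2.COLOR_BGR2GRAY)[y0:y1,x0:x1]
    print(f);print('     '+' '.join(f'{u:3d}' for u in range(x0,x1)))
    for v in range(y0,y1): print(v,' '.join(f'{a:3d}' for a in g[v-y0]))
```

```text
scene0 brass bbox [277.75  142.375  27.25   22.5  ] ellipse [292.4577108  152.83398205] [21.29922676 32.33179474]
t3 brass bbox [262.75  149.125  21.125  20.375] ellipse [272.94406563 158.85820442] [20.53939056 21.52769852]
s3 brass bbox [277.75  143.375  27.25   21.5  ] ellipse [292.18502098 153.43647152] [20.57165146 31.41031265]
s6
     278 279 280 281 282 283 284 285 286 287 288 289 290 291 292 293 294 295 296 297 298 299 300 301 302 303
126 212 212 213 213 212 212 212 211 209 206 206 206 207 209 218 229 234 235 232 217 169 150 174 194 194 177
127 213 214 214 214 214 213 212 211 210 208 206 207 208 209 218 230 234 235 233 218 170 134 142 171 193 194
128 213 213 214 213 213 212 212 211 211 208 206 205 206 208 217 229 233 232 230 215 168 128 124 138 161 182
129 210 211 210 210 210 209 208 207 207 206 206 206 205 206 213 223 227 227 224 208 164 126 119 123 133 149
130 205 205 205 204 204 204 204 204 206 212 216 217 213 212 216 220 222 222 219 204 164 126 118 120 123 129
131 200 201 201 202 203 205 206 207 209 217 224 224 222 222 223 225 225 223 219 205 169 128 118 120 121 123
132 19
[... 4677 characters left out ...]
 159 151 136 114  90  70  58  58  63  70  74  75  75  75
163  48  54  64  85 116 135 134 129 122 111  96  79  62  54  53  57  65  71  72  73  72  73
164  48  54  62  71  86  96  96  91  86  80  71  61  52  49  51  55  62  67  68  68  65  65
165  49  54  61  64  66  73  76  76  75  70  61  52  47  47  49  51  58  61  60  58  58  56
166  50  54  61  63  66  72  75  75  72  63  53  46  46  47  48  53  58  63  65  63  61  57
167  49  54  60  63  65  69  72  69  64  59  57  56  59  61  63  68  75  84  88  85  78  68
168  48  53  60  61  59  59  62  62  64  70  76  80  85  88  91  93  96 106 107 101  90  78
169  46  54  60  60  57  56  61  69  80  90  96 100 105 108 112 114 118 119 118 109  96  89
```

Run:
```python
from h import *
for f,(x0,y0,x1,y1) in (('scene0',(274,142,304,168)),('t3',(260,146,288,174))):
    h=cv2.imread(f'pics/{f}.png')[y0:y1,x0:x1,:].astype(int)
    for nm,g in (('green',h[...,1]),):
        print(f,nm);print('     '+' '.join(f'{u:3d}' for u in range(x0,x1)))
        for v in range(y0,y1): print(v,' '.join(f'{a:3d}' for a in g[v-y0]))
from h import shot,px
S=shot('scene');T=shot('top')
for p in (S,T): print([px(p,[.581,.019,z]).round(2).tolist() for z in (.194,.207,.211)])
```

```text
scene0 green
     274 275 276 277 278 279 280 281 282 283 284 285 286 287 288 289 290 291 292 293 294 295 296 297 298 299 300 301 302 303
142 165 165 165 165 165 166 166 166 166 166 165 165 165 166 162 150 134 149 177 195 210 212 192 154 131 118 110 107 106 106
143 165 165 165 165 165 165 166 166 166 165 165 165 165 165 160 145 126 134 164 190 205 207 189 154 133 122 115 111 107 107
144 163 165 166 165 165 166 166 166 166 165 165 165 164 163 154 136 118 122 149 181 195 195 182 155 131 121 115 113 109 108
145 158 163 165 165 165 165 166 166 166 166 165 165 163 158 144 126 114 119 146 177 187 184 178 161 139 127 120 116 113 111
146 143 156 161 164 164 165 166 166 166 165 164 162 159 149 132 119 114 121 152 185 193 191 189 182 170 154 134 125 124 120
147 127 139 150 156 160 162 162 163 163 162 160 159 155 147 134 126 122 128 160 194 202 203 202 201 196 180 151 136 132 129
148 120 124 131 139 144 147 150 154 156 156 158 161 159 154 147 145 143 145 165 193 205 208 209 209 207 197 174 153 144 138
149 122 120 121 123 125 130 138 151 159 160 161 158 146 141 140 146 155 160 166 183 200 209 21
[... 5044 characters left out ...]
 98 104 112
169  42  43  43  43  45  47  51  57  65  70  74  76  77  77  79  80  82  84  91  99 105 107 113 117 119 121 123 126
170  53  56  60  63  65  68  75  82  86  86  85  81  81  80  82  86  92  99 110 118 121 124 129 137 143 145 146 145
171  75  83  89  93  95  97 102 107 108 106 104 102 101 101 102 104 110 116 123 131 138 144 151 162 170 171 171 167
172 101 105 113 118 120 121 123 124 123 122 121 120 119 120 120 120 125 128 135 148 161 170 175 180 184 186 184 175
173 121 124 129 133 139 144 146 146 144 138 133 132 132 132 132 131 136 142 152 166 178 185 187 189 189 188 183 167
[[286.96, 154.36], [287.14, 151.44], [287.19, 150.53]]
[[272.87, 157.23], [273.14, 156.2], [273.22, 155.88]]
```

Combining both cameras, the head sits about (+3,-1) mm from the nut, so I correct most of that and lower gently.

Emit:
send_rows:
  rows: "0 0 0 1.9 -2 0 -1;0 0 0 1.9 -2 5 -1;0 0 0 1.9 -2 10 -1;0 0 0 1.9 -2 14 -1;0 0 0 1.9 -2 16 -1;0 0 0 1.9 -2 18 -1;0 0 0 1.9 -2 20 -1;0 0 0 1.9 -2 20 -1"

```text
time: 8.82
eef_pos: [0.5477, 0.0956, 0.2378]
tcp_rot: [0.56, 0.828, 0.0, -0.001]
contact_force: [0.3, 0.8, -3.8]
opening: 0.214
finger_force: 108.6
```

Run:
```python
from h import *
st()
```

```text
t 8.82 pos [0.5477 0.0956 0.2378] yaw 111.87 z [-0.001  0.001 -1.   ] F [ 0.3  0.8 -3.8] M [0.29 0.11 0.02] op 0.214 q [-0.01  0.04  1.89  0.    1.22 -0.39]
```

Emit:
send_rows:
  rows: "0 0 0 0 0 1 -1;0 0 0 0 0 2 -1;0 0 0 0 0 3 -1;0 0 0 0 0 4 -1;0 0 0 0 0 4 -1"

```text
time: 9.45
eef_pos: [0.5477, 0.0956, 0.2337]
tcp_rot: [0.56, 0.828, 0.0, -0.001]
contact_force: [-0.6, 0.5, -4.7]
opening: 0.218
finger_force: 108.6
```

Run:
```python
from h import *
st()
```

```text
t 9.45 pos [0.5477 0.0956 0.2337] yaw 111.87 z [-0.001  0.001 -1.   ] F [-0.6  0.5 -4.7] M [0.26 0.13 0.01] op 0.218 q [-0.01  0.04  1.89  0.    1.21 -0.39]
```

Emit:
send_rows:
  rows: "0 0 0 0 0 1 -1;0 0 0 0 0 2 -1;0 0 0 0 0 3 -1;0 0 0 0 0 4 -1;0 0 0 0 0 5 -1;0 0 0 0 0 6 -1;0 0 0 0 0 6 -1"

```text
time: 10.32
eef_pos: [0.5477, 0.0956, 0.2278]
tcp_rot: [0.56, 0.828, 0.0, -0.001]
contact_force: [-0.1, 0.8, -4.1]
opening: 0.216
finger_force: 108.6
```

Run:
```python
from h import *
st();s=shot('scene')
cv2.imwrite('pics/s7.png',cv2.resize(s['color'][90:210,220:360],None,fx=5,fy=5,interpolation=cv2.INTER_CUBIC)[:,:,::-1])
```

```text
t 10.32 pos [0.5477 0.0956 0.2278] yaw 111.87 z [-0.001  0.001 -1.   ] F [-0.1  0.8 -4.1] M [ 0.27  0.17 -0.05] op 0.216 q [-0.01  0.05  1.9   0.    1.2  -0.39]
```

View pics/s7.png

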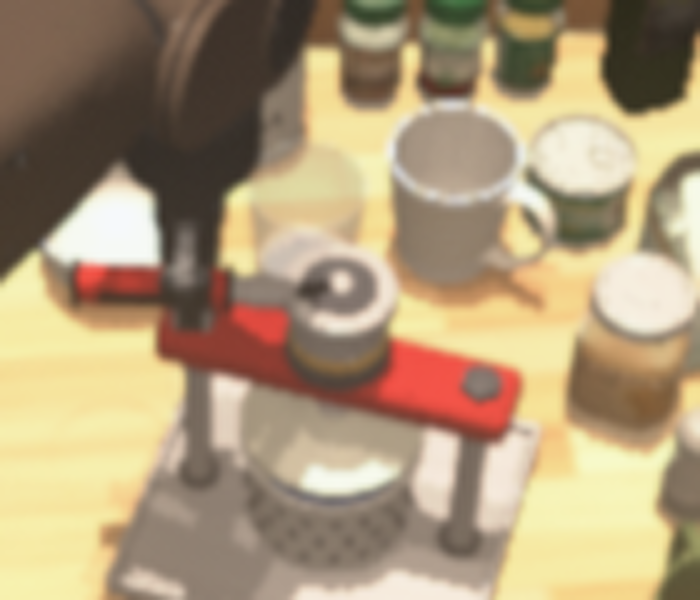

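The scene view shows the socket over the hexagon, with only a thin brass flange ring visible below the head at (340,355). I lower the last millimetres onto the flange.

Emit:
send_rows:
  rows: "0 0 0 0 0 1 -1;0 0 0 0 0 2 -1;0 0 0 0 0 3 -1;0 0 0 0 0 4 -1;0 0 0 0 0 4.5 -1;0 0 0 0 0 4.5 -1"

```text
time: 11.12
eef_pos: [0.548, 0.0957, 0.2241]
tcp_rot: [0.56, 0.828, 0.0, -0.0]
contact_force: [-1.2, 1.3, -0.2]
opening: 0.219
finger_force: 109.0
```

Run:
```python
from h import *
st()
```

```text
t 11.12 pos [0.548  0.0957 0.2241] yaw 111.87 z [ 0.     0.001 -1.   ] F [-1.2  1.3 -0.2] M [ 0.17  0.37 -0.05] op 0.219 q [-0.01  0.05  1.9   0.    1.19 -0.39]
```

Seated: the TCP is at 0.2241 and the flange now carries the weight. First driving stroke, clockwise.

Emit:
send_rows:
  rows: "0 0 4 -0.2 5.7 0 -1;0 0 8 -0.8 11.4 0 -1;0 0 12 -1.8 17.1 0 -1;0 0 18 -4 25.3 0 -1;0 0 24 -7.1 33.4 0 -1;0 0 30 -11 41 0 -1;0 0 30 -11 41 0 -1"

```text
time: 12.0
eef_pos: [0.5908, 0.1008, 0.2241]
tcp_rot: [0.755, 0.656, 0.001, 0.0]
contact_force: [0.5, 0.6, 0.3]
opening: 0.213
finger_force: 109.2
```

Run:
```python
from h import *
st()
```

```text
t 12.0 pos [0.5908 0.1008 0.2241] yaw 81.97 z [ 0.002  0.001 -1.   ] F [0.5 0.6 0.3] M [ 0.23 -0.08  0.23] op 0.213 q [-0.    0.15  1.8   0.    1.2   0.14]
```

Emit:
send_rows:
  rows: "0 0 7 -0.6 10 0 -1;0 0 14 -2.4 19.8 0 -1;0 0 21 -5.4 29.4 0 -1;0 0 28 -9.6 38.5 0 -1;0 0 35 -14.8 47 0 -1;0 0 42 -21.1 54.9 0 -1;0 0 49 -28.2 61.9 0 -1;0 0 56 -36.1 68 0 -1"

```text
time: 13.0
eef_pos: [0.6539, 0.0555, 0.2245]
tcp_rot: [0.975, 0.224, 0.003, 0.0]
contact_force: [2.1, 2.4, -1.0]
opening: 0.218
finger_force: 109.3
```

Run:
```python
from h import *
st();s=shot('scene','s8')
cv2.imwrite('pics/s8b.png',cv2.resize(s['color'][90:230,220:370],None,fx=4,fy=4,interpolation=cv2.INTER_CUBIC)[:,:,::-1])
```

```text
t 13.0 pos [0.6539 0.0555 0.2245] yaw 25.89 z [ 0.006  0.001 -1.   ] F [ 2.1  2.4 -1. ] M [ 0.26 -0.58  0.48] op 0.218 q [-0.07  0.27  1.66  0.    1.21  1.05]
```

View pics/s8b.png

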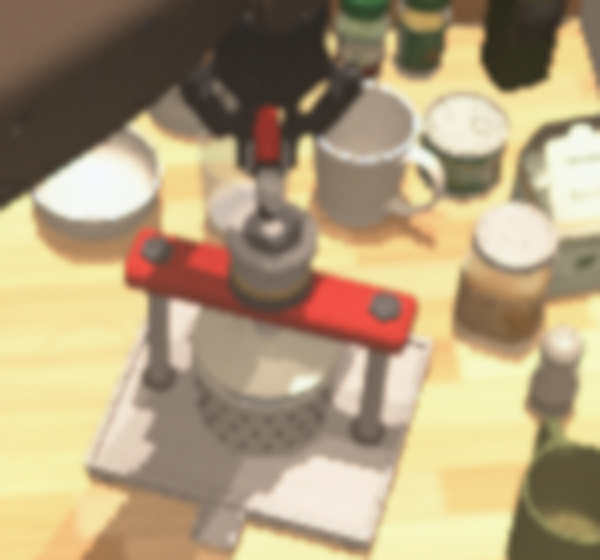

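The scene view shows the handle swung to the far side, the socket still seated, and the plate lower in the mould. Now the free return stroke, counter-clockwise.

Emit:
send_rows:
  rows: "0 0 -10 -1.2 -14.2 0 -1;0 0 -20 -4.9 -28 0 -1;0 0 -30 -11 -41 0 -1;0 0 -40 -19.2 -52.7 0 -1;0 0 -50 -29.3 -62.8 0 -1;0 0 -60 -41 -71 0 -1;0 0 -70 -54 -77.1 0 -1;0 0 -80 -67.8 -80.8 0 -1"

```text
time: 14.05
eef_pos: [0.5558, 0.0981, 0.224]
tcp_rot: [0.599, 0.801, 0.0, 0.001]
contact_force: [0.8, -1.9, -1.1]
opening: 0.215
finger_force: 109.1
```

Run:
```python
from h import *
st();a=np.radians(118);goto([.5793+.082*np.cos(a),.0196+.082*np.sin(a),.2238],118)
```

```text
t 14.05 pos [0.5558 0.0981 0.224 ] yaw 106.4 z [ 0.002 -0.    -1.   ] F [ 0.8 -1.9 -1.1] M [-0.57 -0.3   0.09] op 0.215 q [-0.    0.07  1.88 -0.    1.19 -0.29]
row [  0.1    0.07 -11.6 ] [ -1.6 -16.2   0.1]
```

Emit:
send_rows:
  rows: "0 0 -11.6 -1.6 -16.2 0 -1;0 0 -11.6 -1.6 -16.2 0 -1;0 0 -4 -0.2 -5.7 0 -1;0 0 4 -0.2 5.7 0 -1;0 0 12 -1.8 17.1 0 -1;0 0 20 -4.9 28 0 -1;0 0 28 -9.6 38.5 0 -1;0 0 36 -15.7 48.2 0 -1"

```text
time: 15.05
eef_pos: [0.6077, 0.0967, 0.2241]
tcp_rot: [0.821, 0.571, 0.0, 0.0]
contact_force: [0.9, -1.2, -0.2]
opening: 0.218
finger_force: 109.5
```

Run:
```python
from h import *
st()
```

```text
t 15.05 pos [0.6077 0.0967 0.2241] yaw 69.67 z [ 0.001  0.    -1.   ] F [ 0.9 -1.2 -0.2] M [-0.06 -0.26  0.6 ] op 0.218 q [-0.01  0.18  1.76  0.    1.2   0.35]
```

Emit:
send_rows:
  rows: "0 0 6 -0.4 8.6 0 -1;0 0 12 -1.8 17 0 -1;0 0 18 -4 25.3 0 -1;0 0 24 -7.1 33.4 0 -1"

```text
time: 15.55
eef_pos: [0.6369, 0.0787, 0.2242]
tcp_rot: [0.921, 0.389, 0.001, 0.0]
contact_force: [2.7, 0.6, -0.5]
opening: 0.216
finger_force: 109.4
```

Run:
```python
from h import *
st()
```

```text
t 15.55 pos [0.6369 0.0787 0.2242] yaw 45.73 z [ 0.002  0.001 -1.   ] F [ 2.7  0.6 -0.5] M [ 0.09 -0.46  0.68] op 0.216 q [-0.04  0.24  1.69  0.    1.21  0.74]
```

Emit:
send_rows:
  rows: "0 0 4 -0.2 5.7 0 -1;0 0 8 -0.8 11.4 0 -1;0 0 12 -1.8 17.1 0 -1;0 0 12 -1.8 17.1 0 -1"

```text
time: 16.05
eef_pos: [0.6481, 0.0654, 0.2243]
tcp_rot: [0.957, 0.291, 0.002, -0.0]
contact_force: [4.6, 0.4, -0.6]
opening: 0.214
finger_force: 109.5
```

Run:
```python
from h import *
st()
```

```text
t 16.05 pos [0.6481 0.0654 0.2243] yaw 33.88 z [ 0.004  0.001 -1.   ] F [ 4.6  0.4 -0.6] M [ 0.16 -0.89  0.44] op 0.214 q [-0.06  0.26  1.67  0.    1.21  0.92]
```

Emit:
send_rows:
  rows: "0 0 -10 -1.2 -14.2 0 -1;0 0 -20 -4.9 -28 0 -1;0 0 -30 -11 -41 0 -1;0 0 -40 -19.2 -52.7 0 -1;0 0 -50 -29.3 -62.8 0 -1;0 0 -60 -41 -71 0 -1;0 0 -70 -54 -77.1 0 -1;0 0 -76 -62.2 -79.6 0 -1"

```text
time: 17.05
eef_pos: [0.5507, 0.0964, 0.224]
tcp_rot: [0.573, 0.82, 0.001, 0.001]
contact_force: [3.2, -2.0, -1.9]
opening: 0.215
finger_force: 109.1
```

Run:
```python
from h import *
st()
```

```text
t 17.05 pos [0.5507 0.0964 0.224 ] yaw 110.1 z [ 0.002  0.    -1.   ] F [ 3.2 -2.  -1.9] M [-0.22 -0.35  0.12] op 0.215 q [-0.01  0.06  1.89  0.    1.19 -0.36]
```

Emit:
send_rows:
  rows: "0 0 5 -0.3 7.1 0 -1;0 0 10 -1.2 14.2 0 -1;0 0 15 -2.8 21.2 0 -1;0 0 15 -2.8 21.2 0 -1"

```text
time: 17.55
eef_pos: [0.5716, 0.1014, 0.2239]
tcp_rot: [0.676, 0.737, 0.0, -0.001]
contact_force: [1.1, 1.0, 2.2]
opening: 0.217
finger_force: 109.5
```

Run:
```python
from h import *
st()
```

```text
t 17.55 pos [0.5716 0.1014 0.2239] yaw 94.93 z [-0.001  0.001 -1.   ] F [1.1 1.  2.2] M [ 0.12 -0.24  0.11] op 0.217 q [ 0.    0.11  1.84  0.    1.19 -0.09]
```

Emit:
send_rows:
  rows: "0 0 5 -0.3 7.1 0 -1;0 0 10 -1.2 14.2 0 -1;0 0 10 -1.2 14.2 0 -1"

```text
time: 17.92
eef_pos: [0.5859, 0.1015, 0.224]
tcp_rot: [0.737, 0.676, 0.001, -0.0]
contact_force: [2.1, 1.0, 2.8]
opening: 0.217
finger_force: 109.5
```

Run:
```python
from h import *
st()
```

```text
t 17.93 pos [0.5859 0.1015 0.224 ] yaw 85.0 z [ 0.001  0.002 -1.   ] F [2.1 1.  2.8] M [ 0.21 -0.41  0.17] op 0.217 q [0.   0.14 1.81 0.   1.2  0.09]
```

Emit:
send_rows:
  rows: "0 0 5 -0.3 7.1 0 -1;0 0 10 -1.2 14.2 0 -1;0 0 10 -1.2 14.2 0 -1"

```text
time: 18.3
eef_pos: [0.6002, 0.0989, 0.224]
tcp_rot: [0.793, 0.609, 0.001, 0.0]
contact_force: [3.6, 1.7, 2.2]
opening: 0.213
finger_force: 109.7
```

Run:
```python
from h import *
st()
```

```text
t 18.3 pos [0.6002 0.0989 0.224 ] yaw 75.08 z [ 0.002  0.001 -1.   ] F [3.6 1.7 2.2] M [ 0.24 -0.76  0.51] op 0.213 q [-0.    0.17  1.77  0.    1.2   0.26]
```

Emit:
send_rows:
  rows: "0 0 4 -0.2 5.7 0 -1;0 0 8 -0.8 11.4 0 -1;0 0 8 -0.8 11.4 0 -1"

```text
time: 18.68
eef_pos: [0.6111, 0.0953, 0.2241]
tcp_rot: [0.833, 0.553, 0.001, 0.0]
contact_force: [5.1, 2.7, 1.3]
opening: 0.218
finger_force: 109.8
```

Run:
```python
from h import *
st()
```

```text
t 18.68 pos [0.6111 0.0953 0.2241] yaw 67.08 z [ 0.002  0.002 -1.   ] F [5.1 2.7 1.3] M [ 0.24 -0.79  0.52] op 0.218 q [-0.01  0.19  1.75  0.    1.2   0.39]
```

Emit:
send_rows:
  rows: "0 0 4 -0.2 5.7 0 -1;0 0 8 -0.8 11.4 0 -1;0 0 8 -0.8 11.4 0 -1"

```text
time: 19.05
eef_pos: [0.6215, 0.0902, 0.2242]
tcp_rot: [0.87, 0.493, 0.002, 0.0]
contact_force: [6.2, 2.2, 2.1]
opening: 0.212
finger_force: 109.7
```

Run:
```python
from h import *
st()
```

```text
t 19.05 pos [0.6215 0.0902 0.2242] yaw 59.07 z [ 0.003  0.002 -1.   ] F [6.2 2.2 2.1] M [ 0.34 -0.89  0.56] op 0.212 q [-0.02  0.21  1.73  0.    1.2   0.52]
```

Emit:
send_rows:
  rows: "0 0 4 -0.5 5.7 0 -1;0 0 8 -1.2 11.4 0 -1;0 0 8 -1.2 11.4 0 -1"

```text
time: 19.42
eef_pos: [0.631, 0.0836, 0.2244]
tcp_rot: [0.902, 0.431, 0.003, -0.0]
contact_force: [5.3, 3.1, 1.6]
opening: 0.217
finger_force: 109.7
```

Run:
```python
from h import *
st()
```

```text
t 19.43 pos [0.631  0.0836 0.2244] yaw 51.06 z [ 0.005  0.003 -1.   ] F [5.3 3.1 1.6] M [ 0.5  -1.09  0.52] op 0.217 q [-0.03  0.22  1.71  0.    1.21  0.65]
```

Emit:
send_rows:
  rows: "0 0 4 -0.5 5.7 0 -1;0 0 8 -1.2 11.4 0 -1;0 0 8 -1.2 11.4 0 -1"

```text
time: 19.8
eef_pos: [0.6396, 0.0757, 0.2245]
tcp_rot: [0.93, 0.367, 0.004, -0.0]
contact_force: [7.7, 4.3, 0.3]
opening: 0.221
finger_force: 109.6
```

Run:
```python
from h import *
st()
```

```text
t 19.8 pos [0.6396 0.0757 0.2245] yaw 43.04 z [ 0.006  0.003 -1.   ] F [7.7 4.3 0.3] M [ 0.56 -1.24  0.48] op 0.221 q [-0.04  0.24  1.69  0.    1.21  0.78]
```

Run:
```python
from h import *
shot('scene','s9')
P=shot('scene');print(px(P,[.579,.0196,.107]),px(P,[.579,.0196,.095]))
for f in ('scene0','s7f','s8','s9'):
    im=cv2.imread(f'pics/{f}.png')
    if im is None: continue
    c=im[165:205,262:312].astype(int); bl=(c[...,0]-c[...,2]); print(f,'blueish',(bl>5).sum(),(bl>20).sum(),bl.max())
    # profile down the near side along view direction
    print([im[v,283:288].mean(0).astype(int).tolist() for v in range(168,202,2)])
```

```text
[285.38873652 173.22448162] [285.24571413 175.62618857]
scene0 blueish 0 0 -5
[[45, 56, 92], [68, 80, 108], [100, 115, 128], [111, 132, 145], [116, 137, 150], [126, 148, 163], [146, 171, 185], [197, 218, 217], [219, 233, 228], [214, 232, 227], [159, 180, 181], [97, 99, 104], [100, 112, 124], [86, 99, 109], [88, 101, 112], [86, 98, 109], [89, 101, 112]]
s8 blueish 0 0 -13
[[50, 60, 105], [78, 90, 124], [114, 128, 144], [125, 147, 162], [133, 157, 172], [136, 161, 177], [151, 178, 196], [157, 186, 204], [160, 190, 208], [160, 190, 209], [147, 173, 190], [119, 130, 141], [115, 129, 143], [98, 112, 126], [101, 115, 129], [98, 112, 126], [102, 116, 130]]
s9 blueish 0 0 -10
[[50, 61, 106], [78, 90, 125], [111, 125, 140], [120, 137, 152], [130, 154, 169], [134, 158, 174], [150, 178, 195], [164, 194, 212], [164, 194, 213], [168, 198, 214], [177, 203, 215], [145, 168, 179], [116, 131, 146], [99, 113, 126], [102, 116, 129], [99, 112, 126], [102, 117, 130]][ WARN:0@3.820] global loadsave.cpp:275 findDecoder imread_('pics/s7f.png'): can't open/read file: check file path/integrity
```

Run:
```python
from h import *
for y in (37,31):
    a=np.radians(y);goto([.579+.082*np.cos(a),.0196+.082*np.sin(a),.2242],y)
```

```text
row [ 0.11 -0.4   6.08] [-1.   8.3  0.3]
row [ 0.09 -0.4  12.08] [-2.4 16.8  0.3]
```

Emit:
send_rows:
  rows: "0 -0.3 4 -0.6 5.7 0 -1;0 -0.3 8 -1.5 11.3 0 -1;0 -0.3 8 -1.5 11.3 0 -1"

```text
time: 20.27
eef_pos: [0.647, 0.0667, 0.2246]
tcp_rot: [0.954, 0.301, 0.003, 0.0]
contact_force: [10.8, 3.7, -0.1]
opening: 0.217
finger_force: 109.4
```

Run:
```python
from h import *
st()
```

```text
t 20.27 pos [0.647  0.0667 0.2246] yaw 35.02 z [ 0.005  0.001 -1.   ] F [10.8  3.7 -0.1] M [ 0.82 -1.72  0.49] op 0.217 q [-0.05  0.25  1.67  0.    1.21  0.91]
```

Emit:
send_rows:
  rows: "0 0 4 -0.5 5.7 0 -1;0 0 8 -1.2 11.4 0 -1;0 0 8 -1.2 11.4 0 -1"

```text
time: 20.65
eef_pos: [0.653, 0.0567, 0.2247]
tcp_rot: [0.972, 0.233, 0.003, 0.0]
contact_force: [13.3, 4.6, -0.7]
opening: 0.214
finger_force: 109.3
```

Run:
```python
from h import *
st()
```

```text
t 20.65 pos [0.653  0.0567 0.2247] yaw 26.99 z [ 0.007  0.001 -1.   ] F [13.3  4.6 -0.7] M [ 0.85 -2.01  0.36] op 0.214 q [-0.07  0.26  1.66  0.    1.21  1.03]
```

```bash
cat >> h.py <<'E'
def arc(ys,c=(.5787,.0178),r=.084,z=.2242):
    for y in ys:
        a=np.radians(y);goto([c[0]+r*np.cos(a),c[1]+r*np.sin(a),z],y)
E
python3 - <<'E'
from h import *
arc([27,22,17])
E
```

```text
row [ 0.12 -0.38 -0.01] [0.1 1.  0.5]
row [ 0.1  -0.39  4.99] [-0.2  8.3  0.5]
row [ 0.08 -0.39  9.99] [-1.1 15.5  0.5]
```

Emit:
send_rows:
  rows: "0.1 -0.4 0 1.2 0 0 -1;0.1 -0.4 5 1 7.3 0 -1;0.1 -0.4 10 0.1 14.6 0 -1;0.1 -0.4 10 0.1 14.6 0 -1"

```text
time: 21.15
eef_pos: [0.6589, 0.0431, 0.2242]
tcp_rot: [0.989, 0.147, -0.002, 0.0]
contact_force: [10.0, 3.9, -0.5]
opening: 0.216
finger_force: 109.2
```

Run:
```python
from h import *
st();arc([17,10])
```

```text
t 21.15 pos [0.6589 0.0431 0.2242] yaw 16.93 z [-0.003 -0.001 -1.   ] F [10.   3.9 -0.5] M [ 0.55 -1.77  0.13] op 0.216 q [-0.09  0.28  1.64 -0.    1.23  1.19]
row [-0.01  0.17 -0.07] [-0.1  0.8 -0. ]
row [-0.    0.17  6.93] [-0.7 11.  -0. ]
```

Run:
```python
from h import *
shot('scene','s10')
for f in ('scene0','s6','s8','s9','s10'):
    im=cv2.imread(f'pics/{f}.png')
    for (a,b) in ((283,288),(293,297)): print(f,a,[im[v,a:b].mean().astype(int) for v in range(182,197)], [(im[v,a:b,0].mean()-im[v,a:b,2].mean()).astype(int) for v in range(182,197)])
```

```text
scene0 283 [np.int64(210), np.int64(224), np.int64(226), np.int64(226), np.int64(224), np.int64(214), np.int64(173), np.int64(117), np.int64(100), np.int64(112), np.int64(112), np.int64(104), np.int64(98), np.int64(97), np.int64(100)] [np.int64(-19), np.int64(-10), np.int64(-9), np.int64(-11), np.int64(-13), np.int64(-20), np.int64(-22), np.int64(-12), np.int64(-6), np.int64(-17), np.int64(-24), np.int64(-24), np.int64(-23), np.int64(-23), np.int64(-23)]
scene0 293 [np.int64(191), np.int64(214), np.int64(222), np.int64(219), np.int64(196), np.int64(151), np.int64(113), np.int64(109), np.int64(110), np.int64(104), np.int64(99), np.int64(97), np.int64(95), np.int64(92), np.int64(91)] [np.int64(-31), np.int64(-22), np.int64(-16), np.int64(-16), np.int64(-19), np.int64(-18), np.int64(-13), np.int64(-17), np.int64(-22), np.int64(-23), np.int64(-23), np.int64(-23), np.int64(-22), np.int64(-22), np.int64(-22)]
s6 283 [np.int64(198), np.int64(218), np.int64(236), np.int64(243), np.int64(243), np.int64(236), np.int64(202), np.int64(136), np.int64(116), np.int64(130), np.int64(130), np.int64(1
[... 2788 characters left out ...]
np.int64(115)] [np.int64(-41), np.int64(-40), np.int64(-42), np.int64(-43), np.int64(-43), np.int64(-44), np.int64(-44), np.int64(-43), np.int64(-39), np.int64(-32), np.int64(-29), np.int64(-27), np.int64(-26), np.int64(-26), np.int64(-27)]
s10 293 [np.int64(173), np.int64(183), np.int64(187), np.int64(187), np.int64(188), np.int64(184), np.int64(171), np.int64(149), np.int64(128), np.int64(116), np.int64(113), np.int64(112), np.int64(109), np.int64(106), np.int64(104)] [np.int64(-45), np.int64(-47), np.int64(-47), np.int64(-47), np.int64(-48), np.int64(-47), np.int64(-44), np.int64(-38), np.int64(-31), np.int64(-28), np.int64(-27), np.int64(-27), np.int64(-27), np.int64(-26), np.int64(-26)]
```

Plate edge has moved about 2 px and the dark gap is gone, so I creep on until the hard stop shows in the force.

Emit:
send_rows:
  rows: "0 0 3 0.2 4.3 0 -1;0 0 6 0.1 8.7 0 -1;0 0 6 0.1 8.7 0 -1"

```text
time: 21.58
eef_pos: [0.6609, 0.0355, 0.2241]
tcp_rot: [0.995, 0.096, -0.002, 0.0]
contact_force: [8.1, 3.3, 0.5]
opening: 0.217
finger_force: 109.5
```

Run:
```python
from h import *
st()
```

```text
t 21.57 pos [0.6609 0.0355 0.2241] yaw 11.07 z [-0.005 -0.    -1.   ] F [8.1 3.3 0.5] M [ 0.64 -1.55  0.54] op 0.217 q [-0.1   0.28  1.63 -0.    1.23  1.28]
```

Emit:
send_rows:
  rows: "0 0 3 0.1 4.3 0 -1;0 0 6 -0.2 8.7 0 -1;0 0 6 -0.2 8.7 0 -1"

```text
time: 21.95
eef_pos: [0.6622, 0.0279, 0.2242]
tcp_rot: [0.999, 0.046, -0.002, -0.0]
contact_force: [7.8, 8.4, 0.4]
opening: 0.215
finger_force: 110.2
```

Run:
```python
from h import *
st();arc([2])
```

```text
t 21.95 pos [0.6622 0.0279 0.2242] yaw 5.27 z [-0.005  0.    -1.   ] F [7.8 8.4 0.4] M [ 0.92 -1.43  1.1 ] op 0.215 q [-0.11  0.29  1.63 -0.    1.23  1.37]
row [-0.05  0.28  3.27] [-0.2  7.2 -0. ]
```

Emit:
send_rows:
  rows: "0 0 2 0 2.9 0 -1;0 0 3 0 4.3 0 -1;0 0 3 0 4.3 0 -1"

```text
time: 22.32
eef_pos: [0.6625, 0.0243, 0.2243]
tcp_rot: [1.0, 0.021, -0.002, -0.0]
contact_force: [7.6, 8.2, -0.3]
opening: 0.212
finger_force: 111.0
```

Run:
```python
from h import *
st()
```

```text
t 22.32 pos [0.6625 0.0243 0.2243] yaw 2.4 z [-0.005  0.001 -1.   ] F [ 7.6  8.2 -0.3] M [ 1.09 -1.44  1.44] op 0.212 q [-0.12  0.29  1.63  0.    1.23  1.41]
```

Emit:
send_rows:
  rows: "0 0 2 0 2.9 0 -1;0 0 4 -0.2 5.8 0 -1;0 0 4 -0.2 5.8 0 -1"

```text
time: 22.7
eef_pos: [0.6627, 0.0163, 0.2244]
tcp_rot: [1.0, -0.017, -0.002, 0.001]
contact_force: [8.8, 1.7, -0.3]
opening: 0.214
finger_force: 109.9
```

Run:
```python
from h import *
st();shot('scene','s11')
for f in ('scene0','s9','s10','s11'):
    im=cv2.imread(f'pics/{f}.png')
    print(f,[int(im[v,293:297].mean()) for v in range(184,194)])
```

```text
t 22.7 pos [0.6627 0.0163 0.2244] yaw -1.97 z [-0.005 -0.002 -1.   ] F [ 8.8  1.7 -0.3] M [ 0.38 -1.39  0.19] op 0.214 q [-0.13  0.29  1.63 -0.    1.23  1.48]
scene0 [222, 219, 196, 151, 113, 109, 110, 104, 99, 97]
s9 [212, 233, 240, 236, 212, 171, 139, 121, 115, 112]
s10 [187, 187, 188, 184, 171, 149, 128, 116, 113, 112]
s11 [169, 174, 179, 180, 168, 146, 125, 115, 112, 111]
```

Run:
```python
from h import *
p=shot('wrist','w11');a=redline(p,.2242+.009,(180,0,340,340));print(a,np.degrees(np.arctan2(a[1][1],a[1][0])))
im=p['color'];s=ctrl.get_state()
r=im[:,255:265].mean(1);print([(i,r[i].astype(int).tolist()) for i in range(80,125,3)])
find(p,'wrench');S=shot('scene');find(S,'wrench');print(S['fx'])
g=cv2.cvtColor(S['color'],cv2.COLOR_RGB2GRAY)
for v in range(136,166,2): print(v,g[v,272:306].tolist())
print(px(S,[.5787,.0178,.229]),px(S,[.5787,.0178,.194]))
```

```text
(array([0.69081606, 0.01567731]), array([-0.99964098,  0.02679402]), np.float64(-0.03657736002156967), np.float64(0.04615568370386624), (np.float64(258.8782355085673), np.float64(217.60563251913962))) 178.46463216469516
[(80, [182, 153, 82]), (83, [182, 151, 81]), (86, [182, 151, 80]), (89, [183, 154, 84]), (92, [182, 152, 82]), (95, [183, 149, 79]), (98, [110, 85, 43]), (101, [36, 27, 17]), (104, [39, 29, 19]), (107, [40, 30, 21]), (110, [38, 28, 18]), (113, [30, 25, 18]), (116, [188, 26, 12]), (119, [184, 27, 13]), (122, [184, 28, 13])]
wrench 0.64 [0.6922 0.016  0.2365] [258. 221.]
wrench 0.78 [0.3399 0.1588 0.0293] [209. 231.]
wrench 0.62 [0.5775 0.0112 0.2335] [290. 147.]
474.83156049267257
136 [169, 177, 187, 198, 205, 208, 211, 214, 217, 218, 218, 215, 209, 202, 194, 184, 175, 168, 165, 158, 148, 144, 148, 149, 148, 142, 124, 92, 78, 88, 93, 91, 83, 88]
138 [181, 196, 204, 206, 205, 205, 199, 194, 193, 197, 199, 200, 205, 207, 203, 199, 189, 176, 168, 160, 146, 141, 138, 133, 131, 129, 114, 96, 101, 112, 114, 115, 118, 123]
140 [198, 200, 199, 199, 195, 193, 192, 191, 193, 199
[... 1456 characters left out ...]
 225]
158 [83, 81, 82, 81, 79, 81, 93, 101, 102, 102, 103, 104, 105, 106, 107, 108, 108, 107, 106, 105, 105, 104, 104, 103, 101, 99, 109, 131, 147, 159, 167, 180, 189, 194]
160 [82, 83, 82, 81, 77, 74, 83, 95, 101, 104, 106, 108, 109, 107, 106, 107, 108, 108, 107, 106, 106, 106, 106, 102, 91, 82, 90, 108, 116, 118, 118, 119, 122, 127]
162 [83, 82, 83, 82, 79, 75, 71, 74, 83, 95, 104, 113, 117, 111, 107, 108, 108, 109, 110, 109, 105, 100, 92, 79, 73, 76, 90, 106, 115, 117, 117, 117, 117, 114]
164 [77, 78, 78, 80, 80, 78, 74, 71, 69, 71, 75, 81, 85, 89, 91, 94, 93, 89, 88, 85, 79, 74, 70, 70, 74, 82, 95, 112, 117, 118, 118, 117, 112, 100]
[287.50546439 147.09170143] [287.01911472 155.0617013 ]
```

Emit:
send_rows:
  rows: "0 0 2 0 2.9 0 -1;0 0 4 -0.2 5.8 0 -1;0 0 4 -0.2 5.8 0 -1"

```text
time: 23.32
eef_pos: [0.6624, 0.0111, 0.2245]
tcp_rot: [0.999, -0.051, -0.002, 0.0]
contact_force: [8.9, 4.2, 0.7]
opening: 0.218
finger_force: 110.2
```

Run:
```python
from h import *
st()
```

```text
t 23.32 pos [0.6624 0.0111 0.2245] yaw -5.9 z [-0.004 -0.001 -1.   ] F [8.9 4.2 0.7] M [ 0.75 -1.43  0.63] op 0.218 q [-0.14  0.28  1.63 -0.    1.23  1.54]
```

Emit:
send_rows:
  rows: "0 0 2 0 2.9 0 -1;0 0 4 -0.2 5.8 0 -1;0 0 4 -0.2 5.8 0 -1"

```text
time: 23.7
eef_pos: [0.6618, 0.0062, 0.2245]
tcp_rot: [0.996, -0.085, -0.002, 0.0]
contact_force: [10.3, 5.6, 0.9]
opening: 0.216
finger_force: 110.8
```

Run:
```python
from h import *
st()
```

```text
t 23.7 pos [0.6618 0.0062 0.2245] yaw -9.76 z [-0.004  0.    -1.   ] F [10.3  5.6  0.9] M [ 0.91 -1.58  1.1 ] op 0.216 q [-0.14  0.28  1.64 -0.    1.23  1.6 ]
```

The torque built to about 2 N m, dropped by one tooth's worth as the pawl skipped, and rebuilt, so the nut is at its hard stop. I unload the wrench by backing off.

Emit:
send_rows:
  rows: "0 0.2 -3 0.5 -4.3 0 -1;0 0.2 -6 0.6 -8.6 0 -1;0 0.2 -9 0.2 -12.9 0 -1;0 0.2 -9 0.2 -12.9 0 -1"

```text
time: 24.2
eef_pos: [0.6629, 0.0173, 0.2242]
tcp_rot: [1.0, -0.009, -0.002, 0.001]
contact_force: [5.5, 1.1, 2.9]
opening: 0.216
finger_force: 110.2
```

Run:
```python
from h import *
st();arc([-0.8])
```

```text
t 24.2 pos [0.6629 0.0173 0.2242] yaw -1.06 z [-0.005 -0.002 -1.   ] F [5.5 1.1 2.9] M [ 0.53 -0.85 -0.11] op 0.216 q [-0.13  0.29  1.63 -0.    1.23  1.46]
row [ 0.11  0.28 -0.26] [-0.2  0.6 -0. ]
```

Emit:
send_rows:
  rows: "0 0 0 0 0 0 -1;0 0 0 0 0 0 -0.4;0 0 0 0 0 0 0;0 0 0 0 0 0 0;0 0 0 0 0 0 0"
  grip_force: 20

```text
time: 24.82
eef_pos: [0.6619, 0.0165, 0.223]
tcp_rot: [1.0, -0.01, -0.005, 0.002]
contact_force: [0.2, -1.0, 0.8]
opening: 0.504
finger_force: 0.0
```

Emit:
send_rows:
  rows: "0 0 0 0 0 -10 0.2;0 0 0 0 0 -25 0.2;0 0 0 0 0 -60 0.2;0 0 0 0 0 -110 0.2;0 0 0 0 0 -130 0.2;0 0 0 0 0 -130 0.2"

```text
time: 25.58
eef_pos: [0.664, 0.017, 0.356]
tcp_rot: [1.0, -0.01, -0.002, 0.002]
contact_force: [0.3, 0.8, -0.9]
opening: 0.601
finger_force: 0.0
```

Run:
```python
from h import *
st();p=shot('wrist','w12');a=redline(p,.2362,(60,0,460,384));print(a,np.degrees(np.arctan2(a[1][1],a[1][0])))
S=shot('scene','s12');T=shot('top','t12')
for q in (p,S,T): find(q,'wrench')
print(px(p,[.5787,.0178,.229]))
im=cv2.imread('pics/s12.png');print([int(im[v,293:297].mean()) for v in range(184,194)],[int(im[v,283:288].mean()) for v in range(184,194)])
for t in ['small_bowl','salt_shaker','honey_jar','mug_a','lemon','tumbler']: find(S,t,1);find(T,t,1)
```

```text
t 25.57 pos [0.664 0.017 0.356] yaw -1.12 z [-0.004 -0.004 -1.   ] F [ 0.3  0.8 -0.9] M [ 0.01 -0.01  0.04] op 0.601 q [-0.13  0.21  1.49 -0.    1.45  1.47]
(array([0.68937713, 0.01657981]), array([-0.99987792,  0.01562502]), np.float64(-0.038183015532761634), np.float64(0.04295438353525104), (np.float64(258.686075061382), np.float64(156.45948789898281))) 179.1047160863812
wrench 0.92 [0.6103 0.0145 0.2324] [263. 255.]
wrench 0.81 [0.5862 0.0108 0.2302] [291. 146.]
wrench 0.8 [0.3391 0.1584 0.0294] [209. 231.]
wrench 0.67 [0.2553 0.3224 0.048 ] [145. 230.]
wrench 0.77 [0.2574 0.3901 0.0496] [153. 273.]
wrench 0.59 [0.3504 0.169  0.0258] [225. 241.]
[259.78721322 288.16157342]
[173, 188, 192, 184, 168, 145, 124, 115, 113, 111] [155, 155, 154, 154, 152, 149, 137, 123, 117, 115]
small_bowl 0.97 [0.7334 0.2408 0.0266] [244. 133.]
small_bowl 0.79 [0.7296 0.2427 0.0217] [201. 126.]
salt_shaker 0.55 [ 0.6797 -0.1865  0.0549] [359. 183.]
honey_jar 0.61 [ 0.7259 -0.1218  0.0822] [345. 160.]
honey_jar 0.64 [0.7293 0.2436 0.0203] [201. 127.]
mug_a 0.96 [ 0.5725 -0.2421  0.0586] [365. 215.]
mug_a 0.98 [ 0.5684 -0.243   0.0385] [351. 170.]
lemon 0.86 [ 0.4669 -0.2132  0.0473] [343. 241.]
lemon 0.54 [ 0.4715 -0.204   0.0459] [341. 200.]
tumbler 0.61 [0.7821 0.1232 0.0667] [281. 127.]
tumbler 0.87 [0.7801 0.1219 0.038 ] [237. 109.]
```

Run:
```python
from h import *
c=np.array([.5787,.0178]);a=np.radians(-0.9);d=np.array([np.cos(a),np.sin(a)])
for cam in ('scene','top'):
    p=shot(cam)
    for x,z in ((0,.229),(.063,.234),(.15,.234)): print(cam,x,px(p,np.r_[c+d*x,z]).round(1))
    hsv=cv2.cvtColor(p['color'],cv2.COLOR_RGB2HSV); m=(((hsv[...,0]<8)|(hsv[...,0]>172))&(hsv[...,1]>140)&(hsv[...,2]>50)).astype(np.uint8)
    n,l,s,ce=cv2.connectedComponentsWithStats(m)
    for i in range(1,n):
        if s[i,4]>25: print(s[i],ce[i].round(1))
```

```text
scene 0 [287.5 147.1]
scene 0.063 [296.7 130.9]
scene 0.15 [308.7 111.4]
[355  42  10  13 108] [359.4  48. ]
[296 113  16  20 125] [303.8 122.3]
[252 147  29  21 310] [265.7 157.3]
[287 158  37  20 349] [306.8 168. ]
[197 238   9  20  91] [201.1 247.6]
top 0 [274.1 155.2]
top 0.063 [273.8 132.3]
top 0.15 [273.3 101.7]
[304 149   5  14  45] [306.4 155.9]
[236 157  12  17 109] [240.6 164.8]
[111 161   8   9  26] [114.6 164.3]
[226 252   7  18  63] [229.1 259.9]
[ 97 257  38  18 314] [115.9 265.4]
```

```bash
python3 -c "
from plant import ctrl
print(ctrl.sign_off())"
```

```text
the job is handed in; nothing more can be done
None
```

I turned the nut to its hard stop with the middle-sized wrench in three strokes, bringing the plate's collar down on the rim as far as the camera can show. The wrench is left seated on the nut, level to within about 1°. The last push made the pawl skip one tooth at the stop; the bystander things I could check had not moved, and the job was handed in at about 26 s.

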